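# Set a tilting drilling table and load a block

### The job

Raise the top of the tilting drilling table and leave it standing at 30 degrees from level. Then take the long cedar block from the board and lay it on the sloping top ready for drilling: lengthwise up the slope, near the middle of the width, lying flat, its lower end up square against the stop strip. Let go only once it rests flat on the slope (do not drop it), see that the top still stands at 30 degrees, and leave the other things on the bench where they are.

Things in the scene. Friction and masses are not known exactly. Their poses are not given: they have to be found in the camera images.
- jig: Tilting drilling table of plywood, fixed to the bench; base board 240 x 180 x 18 mm (x by y), two cheeks, hinged top. Origin: centre of its underside, on the bench; x level from the hinge edge to the handle edge (uphill), y along the hinge, z up. Steel quadrants and black knobs stand out at the sides to 113 mm from the middle, below the top.
- jig_top (a joint): Angle of the top above level, rad: 0 is down and level, grows as the handle edge rises, ends at 0.82; 30 degrees is 0.524. The clamping knobs are snug: the hinge is stiff, takes about 8 to 10 N upward at the handle, and stays where it is left; but more than about 10 N down on the middle of the raised top pushes it lower.
- hinge (a point): Middle of the hinge axis of the top, 62 mm above the bench and 95 mm from the jig's middle on the low side. Axes as jig; the axis runs along y.
- handle (a point): Middle of the lifting handle: round steel bar 12 mm thick along y, 110 mm between its end legs, 42 mm out from the top's free edge with open space between; 232 mm from the hinge axis and 7.5 mm above it when level (70 mm above the bench). Moves with the top; x uphill along the top, z square to the top.
- stop (a point): Middle of the stop strip's uphill face, on the hinged top's upper surface, 18 mm uphill of the hinge axis and 15 mm above it. x uphill along the surface, y along the hinge, z square out of it. Strip: wood, 12 mm thick, 16 high, 150 wide. The top: 180 mm wide, 15 thick, reaching 172 mm uphill of here. The block in place has its centre at x = 75 mm, z = 20 mm from here.
- board: Plain flat wooden board, 260 x 220 x 12 mm, fixed to the bench, on which the block and the offcut lie. Origin: centre of its underside.
- block_center (a point): Centre of the long cedar block to be drilled: 150 x 45 x 40 mm (x by y by z), 0.11 to 0.17 kg, lying flat on the board on its 45 mm side. x is its long axis (either end will do), z up.
- offcut_center (a point): Centre of a short offcut of the same cedar, 80 x 45 x 40 mm, also on the board, 110 mm or more (centre to centre) beside the block; to be left alone.
- bottle: Drinks bottle, 62 mm across, 190 mm tall, standing; bystander. Origin: centre of its foot.
- hammer: Hammer lying on the bench, bystander.
- brush: Bench brush lying on the bench, bystander.
- square: Carpenter's try square lying flat, stock 130 mm, blade 200 mm; bystander.
- panel: Thin cedar panel, 110 x 110 x 8 mm, lying flat on the bench; bystander.
- drill: Cordless drill lying on its side, about 240 x 230 x 64 mm; bystander.
Not all that is in view belongs to the job. What is shaped like the part that bears block_center but green, red or yellow is not meant.

How it is judged:
On the way, in this order (a step that is already met when the one before it is completed fails the run):
1. the top is raised to 30 degrees (within 3) and let go, the block still on its board (value of joint jig_top between 0.471 and 0.576 rad and contact force between each of the arm, the fingers and jig_top below 0.3 N and distance of block_center from where it was at the start of the episode below 0.04 m), for 0.3 s.
2. the block, still between the fingers, lies flat on the sloping top (contact force between the fingers and block above 0.5 N and value of joint jig_top above 0.4 rad and z of block_center in the frame of stop between 0.014 and 0.03 m and x of block_center in the frame of stop between 0.05 and 0.14 m and y of block_center in the frame of stop between -0.07 and 0.07 m and angle between the x axis of block_center and the x axis of stop, either way round below 0.12 rad), for 0.1 s.
At the end, for the whole second after the job is handed in: Top still, at 30 degrees within 3. Block released, at rest, flat on it, lengthwise up the slope within 7 degrees, lower end within 6 mm of the stop (centre 69 to 81 mm uphill of it), centre within 40 mm of mid-width and 14 to 27 mm off the surface. Others within 30 mm of their places (value of joint jig_top between 0.471 and 0.576 rad and z of block_center in the frame of stop between 0.014 and 0.027 m and angle between the x axis of block_center and the x axis of stop, either way round below 0.12 rad and x of block_center in the frame of stop between 0.069 and 0.081 m and y of block_center in the frame of stop between -0.04 and 0.04 m and contact force between the fingers and block below 0.1 N and linear speed of block below 0.02 m/s and velocity of joint jig_top between -0.02 and 0.02 rad/s); the robot touches nothing.
It fails at once if another thing on the bench (offcut, bottle, hammer, brush, square, panel, drill) is moved by more than 30 mm (distance of any of offcut_center, bottle, hammer, brush, square, panel, drill from where it was at the start of the episode above 0.03 m).
It also fails if it takes over 58 s, if anything falls off the work surface, if the arm or the gripper's body presses on something with over 40 N, if the wrist force passes 120 N, or if a joint passes its speed limit or range.

### The arm

A 6-joint arm with a two-finger parallel gripper is mounted at the origin on the work surface. World frame = base frame: x ahead of the robot, y to its left, z up, the work surface at z = 0. Lengths are in m, angles in rad, forces in N, time in s.
With the tool pointing down it reaches from about 0.35 to 0.975 m from the base axis. Payload 4.9 kg.
Tool frame: the origin (TCP) lies on the mounting face of the last link; the fingertips stand 173 mm ahead of it and the grasp point (between the pads) lies ctrl.pinch_z ahead of it (ctrl.pinch_z is the distance from the TCP to the grasp point, in m); z points along the fingers, y is the line along which they close (so a half turn about z gives the same grasp; the last joint's range is limited). The gripper opens to 85 mm and grips with 20 to 120 N. Pads are 22 mm wide; open, the fingers measure 114 mm over their backs; the gripper's body (76 mm by 85 mm) begins 54 mm behind the grasp point. The pads swing forward as they close: fully open they stand 13 mm farther back than shut.
Start: joints at [0.983, 0.053, 1.613, -0, 1.476, -0.119], TCP at [0.282, 0.558, 0.405] pointing down, gripper open.
Joint ranges: [-3.01, 3.01], [-1.01, 2.22], [0.06, 2.58], [-1.02, 4.17], [0.09, 2.62], [-3.14, 3.14]. Speed limits (rad/s): [2.57, 2.57, 3.14, 3.14, 3.14, 3.14].

### API

Orientations are given as a rotation vector (axis times angle).
In Python, from station import telemetry, eyes, ctrl gives the robot as it stands.
- The arm moves only by the tool apply_moves, never from a script. Its argument "plan" is a list of rows, each a list of 5 numbers: the finger opening in m, from 0 to 0.0854, then the shift along the tool's x, y, z in m, then the turn about the tool's z in rad. In form: [[jaw, x, y, z, roll], ...]. A call has 1 to 12 rows; each row is the pose to reach, as a shift and turn from the pose commanded when the call began, along the tool's axes at that moment; what a row does not reach only later rows make up. A row lasts 1/12 s, in which the tool goes at most 41.7 mm and 7.16 degrees, less where a joint would pass 70% of its speed; a pose out of reach is approached as far as the arm can. A call with a gripper value outside its range is refused whole. The fingers move at their own pace and stop on an object; "newtons" is the grip in N (left out, the last holds). Time passes only in rows, so rows that repeat a pose let the fingers close. It gives the time, the measured TCP pose, the force, the opening and the grip force at its end, in the units of the state.
- telemetry.get_obs(): the state, without advancing time (a new reading comes with each control period).
- eyes.get_image(name): name is "scene" or "top"; returns a dict with "img" (480x640x3 uint8, blue, green, red), "range_z" (480x640 float32, m along the optical axis (not along the pixel's ray), 0 where there is no reading), "K" (3x3 intrinsics, pixels), "pose" (4x4, takes a point from camera to world coordinates). Camera axes: x right, y down, z forward; pixel columns grow to the right and rows downward; lengths in m; the calibration is good to about 2 mm. A picture is of the moment at which its call begins.
- ctrl.finish_job(): hands the job in; it is judged then, once.
Trained networks look in a picture, given as the dict that the camera call returned (one of the last four; its "shot" number tells which), for a name from the list of things; names that differ only in an ending like _2 or _b are one class to them, and where a whole thing is asked for, a point or a joint stands for the part that bears it (a point fixed in the world has none). Each returns a list of dicts, best first, with "confidence" (0 to 1); they miss things now and then, are a little off and sometimes report something else, mostly with a low value. They report only what shows in the picture. A call takes as long as a camera call. They do not tell look-alikes from the thing itself.
- eyes.search_frame(thing, picture): "box" ([left, top, right, bottom] in pixels, round what is visible of it).
- eyes.outline_of(thing, picture): "region" (480x640 bool, what is visible of it) and "box" ([left, top, right, bottom] in pixels, round what is visible of it).
- eyes.tip_of(thing, picture): "point" ([column, row] in pixels: a listed point, or the origin of a listed thing).
The state is a dict: "t": time; "q": joint angles; "dq": joint speeds; "effort": joint torques, N m; "tool_pos": TCP position; "tool_rot": TCP orientation; "contact_force": force on the tool from outside, world axes, zero at the start; "wrist_torque": the same for the moment, N m; "opening": finger opening in m; "grip_force": force on a finger pad.
Only numpy, scipy, OpenCV 4.12 (cv2) and the standard library are available. Lean on these libraries where they do the work, as an engineer would, in place of code of your own. Each camera call takes 0.05 s, during which the arm holds its last target. There are 200 camera calls.

## Working session

There is one attempt and no reset: what is moved stays moved. The work goes in short steps, Python scripts to look and compute and a tool call to move; the robot and the scene stay as the last step left them, time stands still between calls to the robot, and variables do not carry over. Pictures are saved under pics/ and viewed, at most 10 in all, crops included, and the job is handed in when it is done.

Besides the shell and the picture viewer there is one more tool, called after "Emit:" as name(argument=value, ...), one argument or row to a line, values as JSON. apply_moves: Moves the arm, as the interface text tells. Its arguments: {"type":"object","properties":{"plan":{"type":"array","items":{"type":"array","items":{"type":"number"}}},"newtons":{"type":"number"}},"required":["plan"]}

```bash
mkdir -p pics; ls; cat > h.py <<'E'
import numpy as np,cv2
from scipy.spatial.transform import Rotation as R
from station import telemetry,eyes,ctrl
def world(p,px,z=None):
    "pixels Nx2 -> world, with depth"
    px=np.atleast_2d(px).astype(float); i=px.round().astype(int)
    d=p["range_z"][i[:,1].clip(0,479),i[:,0].clip(0,639)] if z is None else np.full(len(px),z)
    c=np.c_[px,np.ones(len(px))]@np.linalg.inv(p["K"]).T*d[:,None]
    w=c@p["pose"][:3,:3].T+p["pose"][:3,3]
    return w[d>0]
def cloud(p,m):
    v,u=np.nonzero(m); return world(p,np.c_[u,v])
E
python3 - <<'E'
from h import *
o=telemetry.get_obs(); print({k:np.round(v,3) for k,v in o.items()},ctrl.pinch_z)
ims=[]
for n in("scene","top"):
    p=eyes.get_image(n); print(n,np.round(p["pose"],3).tolist(),p["K"][0,0]); ims.append(p["img"])
    for t in("jig","hinge","handle","stop","board","block_center","offcut_center","bottle","hammer","brush","square","panel","drill"):
        for r in eyes.tip_of(t,p)[:4]: 
            print(t,np.round(r["point"]),round(r["confidence"],2),np.round(world(p,r["point"]),3).tolist())
cv2.imwrite("pics/a.png",ims[0]);cv2.imwrite("pics/b.png",ims[1])
E
```

```text
pics
{'t': np.float64(0.0), 'q': array([ 0.983,  0.053,  1.614,  0.   ,  1.476, -0.119]), 'dq': array([ 0.002, -0.002,  0.   ,  0.001, -0.   , -0.002]), 'effort': array([ 0.0000e+00, -3.9368e+01, -3.7018e+01, -0.0000e+00,  7.0000e-03,
       -0.0000e+00]), 'tool_pos': array([0.282, 0.557, 0.403]), 'tool_rot': array([-7.290e-01, -3.055e+00,  3.000e-03]), 'contact_force': array([-1.024,  0.814, -0.408]), 'wrist_torque': array([0.025, 0.027, 0.006]), 'grip_force': np.float64(0.0), 'opening': np.float64(0.085)} 0.1547
scene [[0.859, 0.416, -0.3, 0.889], [0.512, -0.684, 0.519, -0.675], [0.011, -0.599, -0.801, 1.118], [0.0, 0.0, 0.0, 1.0]] 540.7861025184607
jig [288. 318.] 0.9 [[0.559, -0.219, 0.084]]
hinge [268. 337.] 0.63 [[0.541, -0.274, 0.068]]
handle [315. 250.] 0.89 [[0.523, -0.048, 0.104]]
stop [268. 329.] 0.64 [[0.541, -0.269, 0.096]]
board [370. 216.] 0.74 [[0.558, 0.178, 0.014]]
block_center [181. 292.] 0.93 [[0.296, -0.271, 0.04]]
block_center [282. 138.] 0.91 [[0.213, 0.283, 0.041]]
block_center [352. 197.] 0.8 [[0.499, 0.181, 0.051]]
block_center [285. 186.] 0.69 [[0.322, 0.13
[... 914 characters left out ...]
.05]]
block_center [414. 303.] 0.83 [[0.297, -0.253, 0.043]]
block_center [224. 337.] 0.81 [[0.204, 0.297, 0.04]]
block_center [276. 298.] 0.79 [[0.316, 0.147, 0.039]]
offcut_center [162. 205.] 0.66 [[0.59, 0.478, 0.055]]
offcut_center [266. 194.] 0.63 [[0.619, 0.173, 0.056]]
bottle [266. 198.] 0.6 [[0.607, 0.174, 0.053]]
bottle [306. 138.] 0.55 [[0.765, 0.052, 0.12]]
brush [167. 291.] 0.93 [[0.338, 0.472, 0.011]]
brush [386. 220.] 0.25 [[0.533, -0.172, 0.089]]
square [459. 169.] 0.56 [[0.692, -0.401, 0.019]]
square [266. 197.] 0.31 [[0.611, 0.174, 0.053]]
panel [368. 137.] 0.8 [[0.797, -0.13, 0.004]]
panel [258. 237.] 0.7 [[0.492, 0.195, 0.059]]
drill [162. 203.] 0.74 [[0.595, 0.477, 0.05]]
```

View pics/a.png

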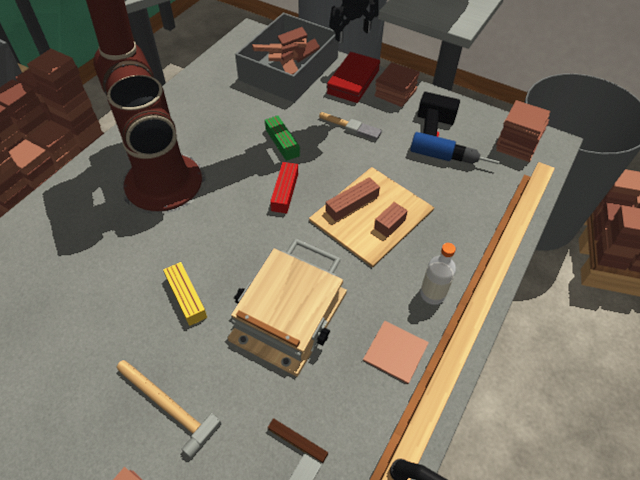

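View pics/b.png

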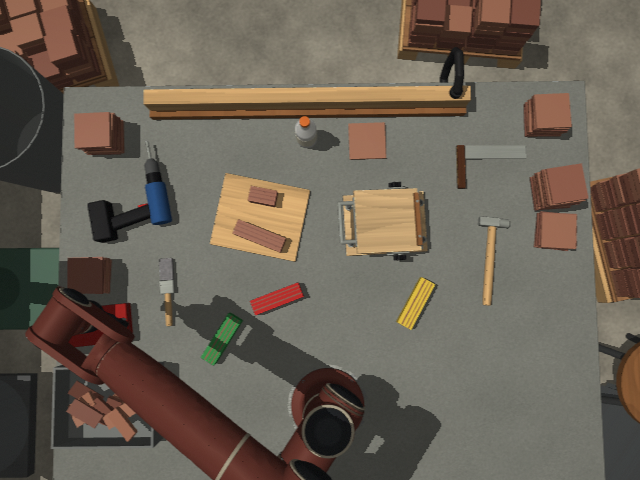

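The long brown block on the board is at scene (352,197) and top (259,236), beside the short offcut at (393,218). The green (282,138), red (285,186) and yellow (181,292) blocks are decoys. The jig is at scene (288,318) with its handle toward the board. Next I'll measure it and crop to confirm the block.

```bash
python3 - <<'E'
from h import *
for n,pb in(("scene",(352,197)),("top",(259,236))):
    p=eyes.get_image(n)
    for t in("block_center","offcut_center"):
      for r in eyes.outline_of(t,p)[:5]:
        c=cloud(p,r["region"]); s=c[c[:,2]>np.percentile(c[:,2],90)-.006]
        if len(s)<20: continue
        rr=cv2.minAreaRect((s[:,:2]*1000).astype(np.float32))
        bgr=p["img"][r["region"]].mean(0)
        print(n,t,round(r["confidence"],2),bgr.round(),"c,size,ang",np.round(rr[0],1),np.round(rr[1],1),round(rr[2],1),"z",s[:,2].mean().round(4))
    V,U=np.mgrid[:480,:640]; c=cloud(p,np.ones((480,640),bool))
    m=(abs(c[:,0]-.54)<.13)&(c[:,1]>-.32)&(c[:,1]<-.02)&(c[:,2]>.04)
    j=c[m]; core=j[(abs(j[:,0]-.54)<.06)&(j[:,1]>-.23)&(j[:,1]<-.12)]
    A=np.c_[core[:,:2],np.ones(len(core))]; k=np.linalg.lstsq(A,core[:,2],rcond=None)[0]
    res=core[:,2]-A@k; print("plane",k.round(4),"rms",res.std().round(4),"tilt deg",np.degrees(np.arctan(np.hypot(*k[:2]))).round(2),"dir",np.degrees(np.arctan2(k[1],k[0])).round(1))
    e=j[:,2]-np.c_[j[:,:2],np.ones(len(j))]@k
    s=j[abs(e)<.004]; s=s[s[:,1]<-.1]; rr=cv2.minAreaRect((s[:,:2]*1000).astype(np.float32)); print("top",np.round(rr[0],1),np.round(rr[1],1),round(rr[2],1),cv2.boxPoints(rr).round().tolist())
    st=j[(e>.008)]; print("strip",len(st),st.mean(0).round(3)); 
    hd=j[(j[:,1]>-.085)&(j[:,2]>.06)]; rr=cv2.minAreaRect((hd[:,:2]*1000).astype(np.float32));print("handle",len(hd),cv2.boxPoints(rr).round().tolist(),np.percentile(hd[:,2],[10,50,90]).round(3))
    u,v=pb; cv2.imwrite(f"pics/c_{n}.png",cv2.resize(p["img"][v-60:v+60,u-70:u+90],None,fx=5,fy=5))
E
```

```text
scene block_center 0.82 [ 68. 181. 212.] c,size,ang [ 292.9 -262.2] [ 44.  150.6] 60.6 z 0.039
scene block_center 0.8 [ 40.  44. 168.] c,size,ang [310.9 142.3] [ 45.5 154.7] 20.3 z 0.0391
scene block_center 0.72 [47. 95. 47.] c,size,ang [197.7 302.5] [ 45.7 152.6] 57.0 z 0.0388
scene block_center 0.58 [ 66.  83. 132.] c,size,ang [493.8 192. ] [152.5  49.9] 67.3 z 0.051
scene offcut_center 0.61 [ 68.  87. 135.] c,size,ang [610.9 179.9] [83.  46.5] 75.5 z 0.051
scene offcut_center 0.33 [52. 39. 31.] c,size,ang [579.7 580. ] [141.7 224.8] 17.7 z 0.0612
plane [-0.0063  0.1373  0.1167] rms 0.0022 tilt deg 7.83 dir 92.6
top [ 529.5 -186.6] [191.1 178.8] 2.2 [[431.0, -101.0], [437.0, -280.0], [628.0, -272.0], [622.0, -94.0]]
strip 438 [ 0.535 -0.265  0.093]
handle 454 [[462.0, -38.0], [462.0, -85.0], [614.0, -85.0], [614.0, -37.0]] [0.099 0.103 0.107]
top block_center 0.93 [ 52.  58. 170.] c,size,ang [314.2 147. ] [ 44.3 149.5] 20.3 z 0.0431
top block_center 0.66 [ 86. 106. 152.] c,size,ang [497.2 195.8] [149.2  44.3] 67.5 z 0.0551
top block_center 0.64 [ 60. 103.  61.] c,size,ang [200.5 307.7] [ 45.6 150. ] 57.5 z 0.0425
top block_center 0.61 [ 65. 161. 194.] c,size,ang [ 296.9 -257.6] [ 45.1 148.5] 60.7 z 0.0426
top offcut_center 0.59 [ 80.  98. 143.] c,size,ang [614.8 186. ] [80.3 44.1] 79.2 z 0.0554
plane [-0.0049  0.1363  0.1171] rms 0.0039 tilt deg 7.77 dir 92.1
top [ 525.4 -183.9] [207.  167.7] 0.8 [[421.0, -101.0], [423.0, -269.0], [630.0, -266.0], [628.0, -99.0]]
strip 321 [ 0.533 -0.24   0.096]
handle 426 [[459.0, -33.0], [459.0, -85.0], [619.0, -85.0], [619.0, -33.0]] [0.098 0.104 0.11 ]
```

View pics/c_scene.png

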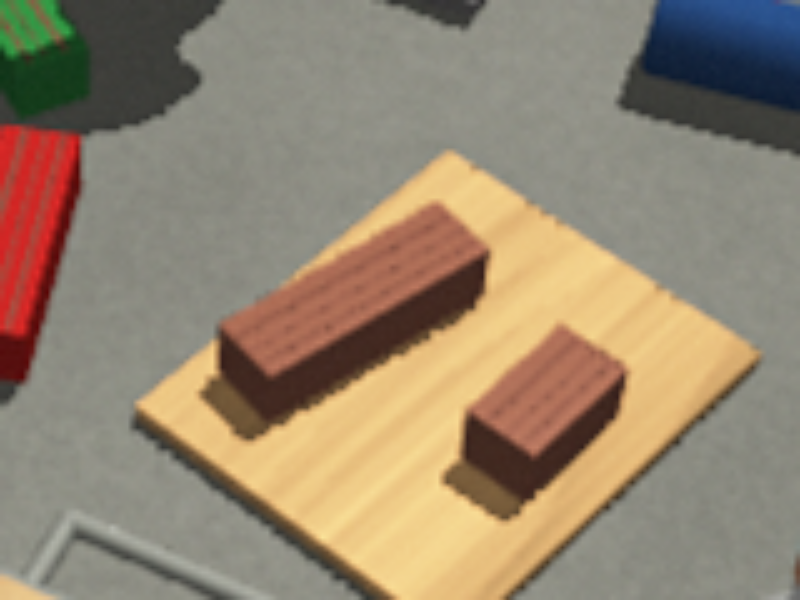

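The enlarged crop confirms the long cedar block at crop (350,290), with the short offcut at (545,415). Next I'll refine the handle line and jig yaw.

```bash
python3 - <<'E'
from h import *
o=telemetry.get_obs(); Rm=R.from_rotvec(o["tool_rot"]).as_matrix(); print(o["tool_pos"].round(4),Rm.round(3).tolist())
for n in("scene","top"):
    p=eyes.get_image(n); c=cloud(p,np.ones((480,640),bool))
    b=c[(c[:,0]>.45)&(c[:,0]<.63)&(c[:,1]>-.062)&(c[:,1]<0)&(c[:,2]>.085)&(c[:,2]<.13)]
    b=b[(b[:,0]>.495)&(b[:,0]<.575)]
    k=np.polyfit(b[:,0]-.535,b[:,1],1); print(n,"bar y at x=.535",k[1].round(4),"slope deg",np.degrees(np.arctan(k[0])).round(2),"z",np.percentile(b[:,2],[50,90]).round(4),len(b))
    a=c[(c[:,0]>.43)&(c[:,0]<.65)&(c[:,1]>-.08)&(c[:,1]<-.02)&(c[:,2]>.085)&(c[:,2]<.13)]
    print(" x ext",np.percentile(a[:,0],[1,99]).round(3))
    k3=[-.0056,.1368,.1169]
    e=c[:,2]-c[:,:2]@np.array(k3[:2])-k3[2]
    m=(abs(c[:,0]-.53)<.12)&(c[:,1]<-.2)&(c[:,1]>-.31)&(e>.011)&(e<.022); s=c[m]
    rr=cv2.minAreaRect((s[:,:2]*1000).astype(np.float32)); print(" strip",np.round(rr[0],1),np.round(rr[1],1),round(rr[2],2))
    t=c[(abs(e)<.006)&(abs(c[:,0]-.53)<.14)&(c[:,1]<-.09)&(c[:,1]>-.23)]
    print(" top surf x ext at y bins",[np.percentile(t[abs(t[:,1]-y)<.01][:,0],[1,99]).round(3).tolist() for y in(-.12,-.16,-.2)])
E
```

```text
[0.2824 0.5576 0.4047] [[-0.892, 0.452, 0.0], [0.452, 0.892, 0.0], [-0.0, 0.0, -1.0]]
scene bar y at x=.535 -0.0457 slope deg 1.84 z [0.1045 0.1074] 174
 x ext [0.464 0.585]
 strip [ 532.7 -265.4] [151.8  14.4] 2.23
 top surf x ext at y bins [[0.439, 0.616], [0.44, 0.617], [0.437, 0.623]]
top bar y at x=.535 -0.0402 slope deg 2.44 z [0.1066 0.112 ] 118
 x ext [0.468 0.607]
 strip [ 536.3 -234.7] [149.5  66. ] 3.07
 top surf x ext at y bins [[0.442, 0.617], [0.445, 0.62], [0.442, 0.629]]
```

Emit:
apply_moves(
  plan=[
    [0.035,-0.489,-0.426,0,-0.508],
    [0.035,-0.489,-0.426,0,-0.508],
    [0.035,-0.489,-0.426,0,-0.508],
    [0.035,-0.489,-0.426,0,-0.508],
    [0.035,-0.489,-0.426,0,-0.508],
    [0.035,-0.489,-0.426,0,-0.508],
    [0.035,-0.489,-0.426,0,-0.508],
    [0.035,-0.489,-0.426,0,-0.508],
    [0.035,-0.489,-0.426,0,-0.508],
    [0.035,-0.489,-0.426,0,-0.508],
    [0.035,-0.489,-0.426,0,-0.508],
    [0.035,-0.489,-0.426,0,-0.508],
  ],
)

```text
t: 2.8
tool_pos: [0.4684, 0.0976, 0.4052]
tool_rot: [-0.062, 3.14, 0.0]
contact_force: [1.6, 0.1, 0.1]
opening: 0.0352
grip_force: 0.0
```

```bash
cat > to.py <<'E'
import sys
from h import *
o=telemetry.get_obs(); Rm=R.from_rotvec(o["tool_rot"]).as_matrix()
t=np.array([float(x) for x in sys.argv[1:4]]); yaw=float(sys.argv[4])
a=np.degrees(np.arctan2(Rm[1,1],Rm[0,1])); d=(yaw-a+90)%180-90
print("t",o["t"],"pos",o["tool_pos"].round(4),"y-axis deg",a.round(2),"tilt",np.degrees(np.arccos(-Rm[2,2])).round(2),"open",o["opening"],"F",o["contact_force"].round(1),"q",o["q"].round(2),"pz",ctrl.pinch_z)
print("tool delta",(Rm.T@(t-o["tool_pos"])).round(4),"roll",round(-np.radians(d),3), "alt",round(-np.radians(d-180*np.sign(d)),3))
E
python3 to.py 0.526 -0.0435 0.36 92.2
```

```text
t 2.8 pos [0.4684 0.0976 0.4052] y-axis deg 92.25 tilt 0.07 open 0.03519499087418674 F [1.6 0.1 0.1] q [ 0.05 -0.31  1.94  0.    1.51 -1.56] pz 0.1547
tool delta [-0.052  -0.1432  0.0452] roll 0.001 alt -3.141
```

Emit:
apply_moves(
  plan=[
    [0.035,-0.052,-0.143,0.0,0],
    [0.035,-0.052,-0.143,0.0,0],
    [0.035,-0.052,-0.143,0.0,0],
    [0.035,-0.052,-0.143,0.0,0],
    [0.035,-0.052,-0.143,0.045,0],
    [0.035,-0.052,-0.143,0.08,0],
    [0.035,-0.052,-0.143,0.08,0],
    [0.035,-0.052,-0.143,0.08,0],
  ],
)

```text
t: 3.47
tool_pos: [0.5249, -0.0411, 0.3224]
tool_rot: [0.061, -3.135, -0.002]
contact_force: [0.5, 0.1, 0.9]
opening: 0.0353
grip_force: 0.0
```

```bash
python3 to.py 0.526 -0.0435 0.256 92.2; python3 - <<'E'
from h import *
p=eyes.get_image("scene"); cv2.imwrite("pics/d.png",cv2.resize(p["img"][170:330,220:420],None,fx=4,fy=4)[:600])
E
```

```text
t 3.4667 pos [ 0.5249 -0.0411  0.3224] y-axis deg 92.24 tilt 0.34 open 0.03533729200450414 F [0.5 0.1 0.9] q [-0.22 -0.12  1.92  0.    1.35 -1.83] pz 0.1547
tool delta [-0.0014 -0.0025  0.0664] roll 0.001 alt -3.141
```

View pics/d.png

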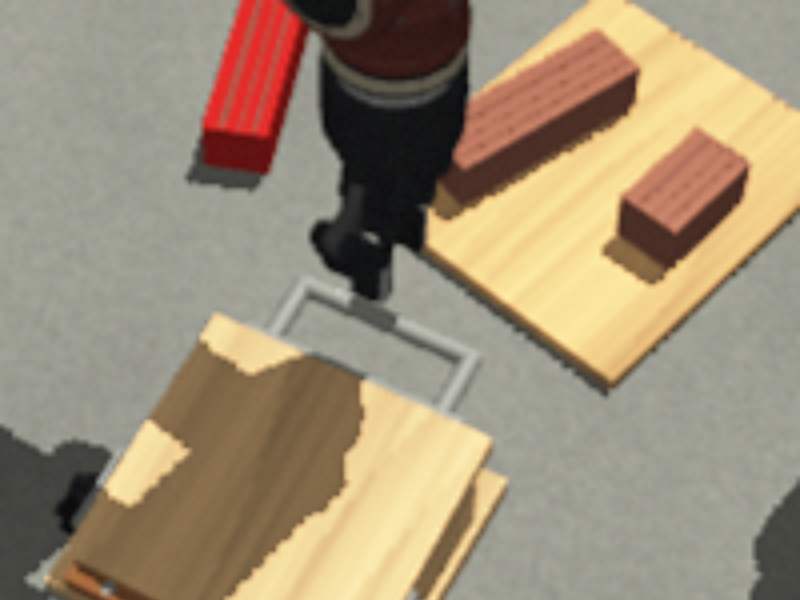

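The crop shows the fingertips at crop (365,290), just above the handle bar, whose middle is at (392,322). Going down to straddle it and then close gently.

Emit:
apply_moves(
  plan=[
    [0.035,0,-0.002,0.02,0],
    [0.035,0,-0.002,0.035,0],
    [0.035,0,-0.002,0.045,0],
    [0.035,0,-0.002,0.055,0],
    [0.035,0,-0.002,0.064,0],
    [0.035,0,-0.002,0.064,0],
    [0.035,0,-0.002,0.064,0],
  ],
  newtons=20,
)

```text
t: 4.1
tool_pos: [0.526, -0.0431, 0.2609]
tool_rot: [-0.062, 3.141, -0.0]
contact_force: [-0.3, 0.1, 0.9]
opening: 0.0349
grip_force: 0.0
```

```bash
python3 to.py 0.526 -0.0435 0.256 92.2
```

```text
t 4.1 pos [ 0.526  -0.0431  0.2609] y-axis deg 92.26 tilt 0.0 open 0.03493395645212528 F [-0.3  0.1  0.9] q [-0.22 -0.04  1.96 -0.    1.22 -1.83] pz 0.1547
tool delta [-0.     -0.0004  0.0049] roll 0.001 alt -3.141
```

Emit:
apply_moves(
  plan=[
    [0.02,0,0,0,0],
    [0.015,0,0,0,0],
    [0.005,0,0,0,0],
    [0.005,0,0,0,0],
    [0.005,0,0,0,0],
    [0.005,0,0,0,0],
  ],
  newtons=25,
)

```text
t: 4.6
tool_pos: [0.5262, -0.043, 0.2617]
tool_rot: [-0.062, 3.139, 0.001]
contact_force: [-0.2, 4.4, 5.1]
opening: 0.011
grip_force: 25.3
```

```bash
python3 to.py 0.526 -0.0435 0.256 92.2
```

```text
t 4.6 pos [ 0.5262 -0.043   0.2617] y-axis deg 92.25 tilt 0.1 open 0.010953791887707408 F [-0.2  4.4  5.1] q [-0.22 -0.04  1.96  0.    1.22 -1.83] pz 0.1547
tool delta [ 0.0003 -0.0005  0.0057] roll 0.001 alt -3.141
```

Emit:
apply_moves(
  plan=[
    [0.005,0,0,0,0],
    [0.005,0,-0.0012,-0.007,0],
    [0.005,0,-0.0029,-0.0147,0],
    [0.005,0,-0.0044,-0.0206,0],
    [0.005,0,-0.0066,-0.0284,0],
    [0.005,0,-0.0098,-0.038,0],
    [0.005,0,-0.0134,-0.0475,0],
    [0.005,0,-0.0173,-0.0568,0],
    [0.005,0,-0.0217,-0.0659,0],
    [0.005,0,-0.0265,-0.0749,0],
    [0.005,0,-0.0316,-0.0836,0],
    [0.005,0,-0.0316,-0.0836,0],
  ],
  newtons=40,
)

```text
t: 5.6
tool_pos: [0.5275, -0.074, 0.3448]
tool_rot: [-0.061, 3.139, 0.008]
contact_force: [1.2, 8.7, 4.1]
opening: 0.0104
grip_force: 39.9
```

```bash
cat > ang.py <<'E'
from h import *
def jig():
    p=eyes.get_image("scene"); c=cloud(p,np.ones((480,640),bool))
    core=c[(abs(c[:,0]-.535)<.075)&(c[:,1]>-.235)&(c[:,1]<-.12)&(c[:,2]>.07)&(c[:,2]<.19)]
    for _ in range(5):
        A=np.c_[core[:,:2],np.ones(len(core))]; k=np.linalg.lstsq(A,core[:,2],rcond=None)[0]; r=core[:,2]-A@k
        core=core[abs(r-np.median(r))<.006]
    print("tilt",np.degrees(np.arctan(np.hypot(*k[:2]))).round(2),"dir",np.degrees(np.arctan2(k[1],k[0])).round(1),len(core),r.std().round(4),k.round(4))
    return p,c,k
if __name__=="__main__": jig()
E
python3 ang.py; python3 to.py 0.526 -0.0435 0.256 92.2
```

```text
tilt 29.33 dir 92.5 4113 0.0023 [-0.0241  0.5615  0.2439]
t 5.65 pos [ 0.5275 -0.0739  0.3448] y-axis deg 92.25 tilt 0.29 open 0.010352215796726195 F [1.6 8.5 4.3] q [-0.28 -0.13  1.89  0.01  1.38 -1.89] pz 0.1547
tool delta [0.0005 0.03   0.089 ] roll 0.001 alt -3.141
```

Emit:
apply_moves(
  plan=[
    [0.005,0,-0.001,-0.002,0],
    [0.005,0,-0.002,-0.0035,0],
    [0.022,0,-0.001,-0.0035,0],
    [0.022,0,-0.001,-0.0035,0],
    [0.022,0,-0.001,-0.0035,0],
    [0.022,0,-0.001,-0.02,0],
    [0.022,0,-0.001,-0.05,0],
    [0.022,0,-0.001,-0.09,0],
    [0.06,0,0.04,-0.09,0],
    [0.06,0,0.08,-0.09,0],
    [0.06,0,0.1,-0.09,0],
    [0.06,0,0.1,-0.09,0],
  ],
)

```text
t: 6.65
tool_pos: [0.5228, 0.0276, 0.4346]
tool_rot: [-0.067, 3.14, 0.0]
contact_force: [-0.0, 0.4, 0.9]
opening: 0.0602
grip_force: 0.0
```

```bash
python3 ang.py; python3 to.py 0.4955 0.194 0.29 157.4
```

```text
tilt 29.97 dir 92.5 4142 0.0023 [-0.0256  0.5761  0.2483]
t 6.7 pos [0.5229 0.0262 0.4344] y-axis deg 92.4 tilt 0.06 open 0.06014338573689174 F [ 0.1 -1.5 -0.3] q [-0.09 -0.21  1.81 -0.    1.54 -1.7 ] pz 0.1547
tool delta [0.0204 0.169  0.1442] roll -1.134 alt 2.007
```

Emit:
apply_moves(
  plan=[
    [0.065,0.02,0.169,0.05,2.007],
    [0.065,0.02,0.169,0.05,2.007],
    [0.065,0.02,0.169,0.05,2.007],
    [0.065,0.02,0.169,0.05,2.007],
    [0.065,0.02,0.169,0.1,2.007],
    [0.065,0.02,0.169,0.1,2.007],
    [0.065,0.02,0.169,0.1,2.007],
    [0.065,0.02,0.169,0.1,2.007],
    [0.065,0.02,0.169,0.1,2.007],
    [0.065,0.02,0.169,0.1,2.007],
    [0.065,0.02,0.169,0.1,2.007],
    [0.065,0.02,0.169,0.1,2.007],
  ],
)

```text
t: 7.7
tool_pos: [0.4971, 0.1918, 0.334]
tool_rot: [2.051, 2.379, -0.002]
contact_force: [1.0, 0.4, 0.3]
opening: 0.0648
grip_force: 0.0
```

```bash
python3 to.py 0.4955 0.194 0.25 157.4
```

```text
t 7.7 pos [0.4971 0.1918 0.334 ] y-axis deg 8.46 tilt 0.08 open 0.06479876766550981 F [1.  0.4 0.3] q [ 0.23 -0.11  1.9  -0.    1.36  0.08] pz 0.1547
tool delta [ 0.0025 -0.0012  0.084 ] roll 0.542 alt -2.6
```

Emit:
apply_moves(
  plan=[
    [0.065,0,0,0.02,0.508],
    [0.065,0,0,0.04,0.508],
    [0.065,0,0,0.06,0.508],
    [0.065,0,0,0.08,0.508],
    [0.065,0,0,0.085,0.508],
    [0.065,0,0,0.085,0.508],
  ],
)

```text
t: 8.2
tool_pos: [0.496, 0.1919, 0.247]
tool_rot: [-2.574, -1.799, 0.007]
contact_force: [1.0, -1.1, -0.6]
opening: 0.0647
grip_force: 0.0
```

```bash
python3 to.py 0.4955 0.194 0.193 157.4
```

```text
t 8.2 pos [0.496  0.1919 0.247 ] y-axis deg -20.12 tilt 0.27 open 0.06473564678618536 F [ 1.  -1.1 -0.6] q [ 0.23 -0.01  1.96 -0.    1.2   0.58] pz 0.1547
tool delta [ 0.0019 -0.001   0.054 ] roll 0.043 alt -3.098
```

Emit:
apply_moves(
  plan=[
    [0.065,0.001,-0.001,0.015,0.015],
    [0.065,0.001,-0.001,0.03,0.015],
    [0.065,0.001,-0.001,0.045,0.015],
    [0.065,0.001,-0.001,0.054,0.015],
    [0.065,0.001,-0.001,0.054,0.015],
    [0.065,0.001,-0.001,0.054,0.015],
  ],
)

```text
t: 8.7
tool_pos: [0.4964, 0.1943, 0.196]
tool_rot: [2.589, 1.779, 0.001]
contact_force: [-0.6, -1.3, 0.3]
opening: 0.0648
grip_force: 0.0
```

```bash
python3 to.py 0.4955 0.194 0.193 157.4
```

```text
t 8.7 pos [0.4964 0.1943 0.196 ] y-axis deg -21.02 tilt 0.03 open 0.06476303242843408 F [-0.6 -1.3  0.3] q [ 0.23  0.06  1.98 -0.    1.1   0.6 ] pz 0.1547
tool delta [-0.0006 -0.0007  0.003 ] roll 0.028 alt -3.114
```

Emit:
apply_moves(
  plan=[
    [0.065,0,0,0.002,0.025],
    [0.055,0,0,0.002,0.025],
    [0.048,0,0,0.002,0.025],
    [0.035,0,0,0.002,0.025],
    [0.035,0,0,0.002,0.025],
    [0.035,0,0,0.002,0.025],
    [0.035,0,0,0.002,0.025],
  ],
  newtons=30,
)

```text
t: 9.28
tool_pos: [0.4966, 0.1946, 0.1947]
tool_rot: [2.611, 1.746, 0.003]
contact_force: [-0.5, 0.8, 6.3]
opening: 0.0445
grip_force: 32.9
```

Emit:
apply_moves(
  plan=[
    [0.035,0,0,-0.01,0],
    [0.035,0,0,-0.03,0],
    [0.035,0,0,-0.06,0],
    [0.035,0,0,-0.1,0],
    [0.035,0,0,-0.14,0],
    [0.035,0,0,-0.18,0],
    [0.035,0,0,-0.22,0],
    [0.035,0,0,-0.22,0],
    [0.035,0,0,-0.22,0],
  ],
)

```text
t: 10.03
tool_pos: [0.4963, 0.1945, 0.4173]
tool_rot: [2.61, 1.744, 0.01]
contact_force: [0.9, -0.1, -2.2]
opening: 0.0445
grip_force: 32.2
```

```bash
python3 - <<'E'
from h import *
p=eyes.get_image("scene"); cv2.imwrite("pics/e.png",cv2.resize(p["img"][80:400,200:460],(650,600)))
E
python3 to.py 0.5 -0.18 0.4 2.2
```

```text
t 10.0833 pos [0.4958 0.1944 0.4141] y-axis deg -22.49 tilt 0.08 open 0.04444758853238805 F [ 0.5 -0.7 -2. ] q [ 0.23 -0.18  1.82 -0.    1.5   0.63] pz 0.1547
tool delta [-0.3443  0.1471  0.014 ] roll -0.431 alt 2.711
```

View pics/e.png

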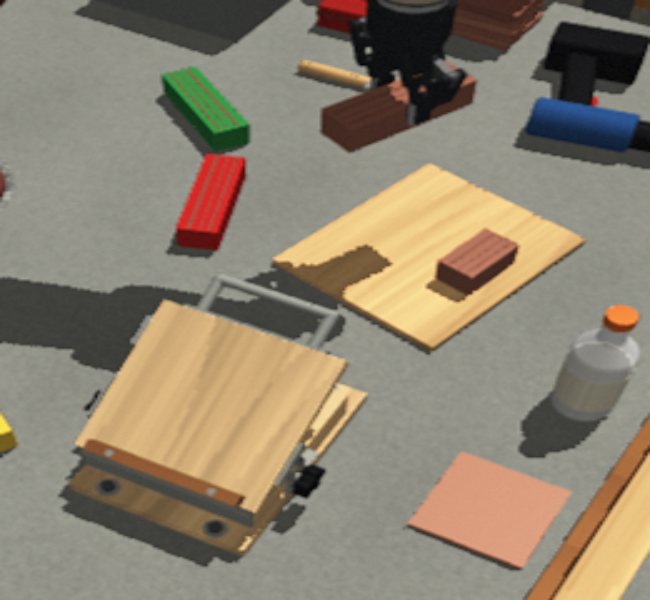

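The block is held level at crop (400,105), and the top stands raised. Next I'll carry it above the slope.

```bash
python3 to.py 0.5313 -0.2004 0.42 2.2; python3 ang.py
```

```text
t 10.0833 pos [0.4958 0.1944 0.4141] y-axis deg -22.49 tilt 0.08 open 0.04444758853238805 F [ 0.5 -0.7 -2. ] q [ 0.23 -0.18  1.82 -0.    1.5   0.63] pz 0.1547
tool delta [-0.3512  0.1839 -0.006 ] roll -0.431 alt 2.711
tilt 29.91 dir 92.4 4110 0.0023 [-0.0243  0.5747  0.2474]
```

Emit:
apply_moves(
  plan=[
    [0.035,-0.02,0.01,-0.005,-0.03],
    [0.035,-0.05,0.026,-0.01,-0.08],
    [0.035,-0.085,0.045,-0.01,-0.13],
    [0.035,-0.12,0.063,-0.01,-0.18],
    [0.035,-0.155,0.081,-0.01,-0.23],
    [0.035,-0.19,0.1,-0.01,-0.28],
    [0.035,-0.225,0.118,-0.01,-0.33],
    [0.035,-0.26,0.136,-0.01,-0.38],
    [0.035,-0.295,0.155,-0.01,-0.43],
    [0.035,-0.33,0.173,-0.01,-0.431],
    [0.035,-0.351,0.184,-0.01,-0.431],
    [0.035,-0.351,0.184,-0.01,-0.431],
  ],
  newtons=30,
)

```text
t: 11.13
tool_pos: [0.531, -0.2042, 0.4196]
tool_rot: [-2.181, -2.255, 0.005]
contact_force: [-0.6, -0.2, -2.0]
opening: 0.0446
grip_force: 32.1
```

Emit:
apply_moves(
  plan=[
    [0.035,0,0,0,0],
    [0.035,0,0,0,0],
  ],
)

```text
t: 11.3
tool_pos: [0.5313, -0.1997, 0.4209]
tool_rot: [-2.175, -2.261, 0.001]
contact_force: [-0.4, -0.3, -1.6]
opening: 0.0445
grip_force: 32.1
```

```bash
python3 to.py 0.5313 -0.2004 0.3544 2.2
python3 - <<'E'
from h import *
# block in hand from both cameras (brown pixels near expected place)
o=telemetry.get_obs(); tp=o["tool_pos"]
for n in("scene","top"):
    p=eyes.get_image(n); c=cloud(p,np.ones((480,640),bool)); 
    for r in eyes.outline_of("block_center",p):
        s=cloud(p,r["region"])
        s=s[(abs(s[:,0]-tp[0])<.06)&(abs(s[:,1]-tp[1])<.1)&(abs(s[:,2]-tp[2]+.163)<.04)]
        if len(s)>30: print(n,r["confidence"],"y ext",np.percentile(s[:,1],[1,99]).round(4),"x",np.percentile(s[:,0],[1,99]).round(4),"z",np.percentile(s[:,2],[2,98]).round(4), "slope z/y",np.polyfit(s[:,1],s[:,2],1)[0].round(3))
    if n=="top": cv2.imwrite("pics/f.png",cv2.resize(p["img"][150:290,310:460],(640,597)))
E
```

```text
t 11.3 pos [ 0.5313 -0.1997  0.4209] y-axis deg 2.2 tilt 0.25 open 0.0444964261192334 F [-0.4 -0.3 -1.6] q [-0.49 -0.09  1.73  0.    1.51 -0.53] pz 0.1547
tool delta [-0.0009  0.0002  0.0665] roll 0.0 alt -3.142
scene 0.81 y ext [-0.2772 -0.1295] x [0.5092 0.5548] z [0.2413 0.2801] slope z/y 0.087
top 0.59 y ext [-0.2446 -0.1221] x [0.5096 0.553 ] z [0.2474 0.2857] slope z/y 0.022
```

View pics/f.png

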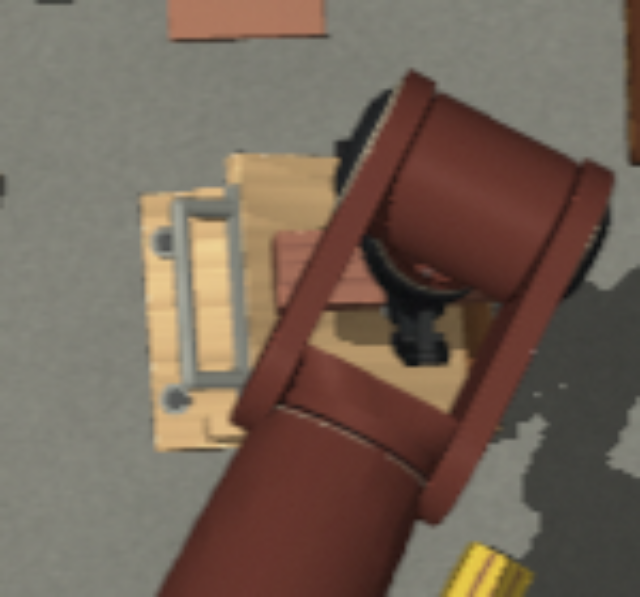

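The top view shows the block held level over the slope at crop (320,265), lined up with the jig. Next I'll descend with a light grip.

Emit:
apply_moves(
  plan=[
    [0.035,0,0,0.015,0],
    [0.035,0,0,0.035,0],
    [0.035,0,0,0.05,0],
    [0.035,0,0,0.06,0],
    [0.035,0,0,0.066,0],
    [0.035,0,0,0.066,0],
    [0.035,0,0,0.066,0],
  ],
  newtons=20,
)

```text
t: 12.08
tool_pos: [0.5318, -0.2, 0.3578]
tool_rot: [2.178, 2.264, 0.0]
contact_force: [0.5, 1.3, -1.0]
opening: 0.0445
grip_force: 32.1
```

Emit:
apply_moves(
  plan=[
    [0.035,-0.0005,0,0.003,0],
    [0.035,-0.001,0,0.006,0],
    [0.035,-0.0015,0,0.009,0],
    [0.035,-0.002,0,0.012,0],
    [0.035,-0.0025,0,0.015,0],
    [0.035,-0.003,0,0.018,0],
  ],
)

```text
t: 12.58
tool_pos: [0.532, -0.2036, 0.3403]
tool_rot: [2.177, 2.263, -0.0]
contact_force: [-1.8, -1.5, 5.3]
opening: 0.0445
grip_force: 32.9
```

```bash
python3 to.py 0.534 -0.2067 0.3032 2.2
```

```text
t 12.5833 pos [ 0.532  -0.2036  0.3403] y-axis deg 2.2 tilt 0.09 open 0.04447590257771578 F [-1.8 -1.5  5.3] q [-0.5  -0.03  1.81 -0.    1.36 -0.53] pz 0.1547
tool delta [-0.0031  0.0019  0.0371] roll -0.0 alt 3.142
```

```bash
cat > pitch.py <<'E'
from h import *
# jig tilt & block pitch, from points of scene camera, split by height over expected plane
p=eyes.get_image("scene"); c=cloud(p,np.ones((480,640),bool))
# uncovered strips of the top on either side of the block
s=c[(((c[:,0]>.57)&(c[:,0]<.61))|((c[:,0]<.495)&(c[:,0]>.45)))&(c[:,1]>-.24)&(c[:,1]<-.115)&(c[:,2]>.08)&(c[:,2]<.19)]
for _ in range(8):
    A=np.c_[s[:,:2],np.ones(len(s))]; k=np.linalg.lstsq(A,s[:,2],rcond=None)[0]; r=s[:,2]-A@k; s=s[abs(r-np.median(r))<max(.004,1.5*r.std())]
print("top tilt",np.degrees(np.arctan(np.hypot(*k[:2]))).round(2),len(s),r.std().round(4),k.round(4))
for o in eyes.outline_of("block_center",p):
    b=cloud(p,o["region"]); b=b[(abs(b[:,0]-.532)<.05)&(b[:,1]<-.08)&(b[:,1]>-.32)]
    if len(b)<50: continue
    # right-hand side face (max x): z range per y gives pitch
    q=b[b[:,0]>np.percentile(b[:,0],90)-.006]
    print("conf",round(o["confidence"],2),"pitch",np.degrees(np.arctan(np.polyfit(b[:,1],b[:,2],1)[0])).round(1),"y ext",np.percentile(b[:,1],[1,99]).round(4),"x",np.percentile(b[:,0],[2,98]).round(4))
    bn=[(y,np.percentile(b[abs(b[:,1]-y)<.008][:,2],[5,95]).round(4).tolist()) for y in np.arange(-.27,-.12,.025) if (abs(b[:,1]-y)<.008).sum()>8]
    for y,z in bn: print("  y %.3f z lo/hi"%y,z,"plane",(k@[.532,y,1]).round(4))
import sys
if len(sys.argv)>1: cv2.imwrite(sys.argv[1],cv2.resize(p["img"][200:360,210:400],(712,600)))
E
python3 pitch.py pics/g.png
```

```text
top tilt 30.09 1462 0.0019 [-0.0249  0.5788  0.2484]
```

View pics/g.png

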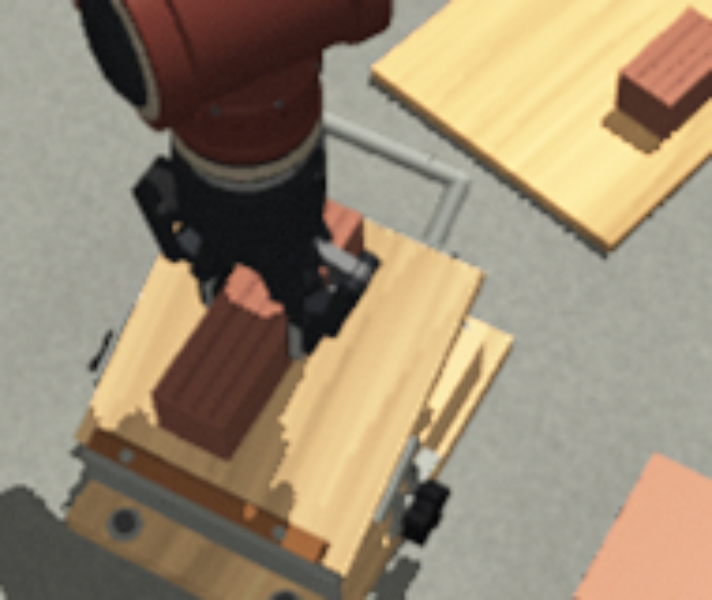

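The block's uphill edge is on the slope and it has begun to tip (lower end at crop (215,400)); the top still stands at 30°. Continuing slowly.

Emit:
apply_moves(
  plan=[
    [0.035,-0.0003,0,0.002,0],
    [0.035,-0.0006,0,0.004,0],
    [0.035,-0.001,0,0.006,0],
    [0.035,-0.0012,0,0.008,0],
    [0.035,-0.0015,0,0.01,0],
    [0.035,-0.0015,0,0.01,0],
  ],
  newtons=20,
)

```text
t: 13.18
tool_pos: [0.5319, -0.2048, 0.329]
tool_rot: [2.179, 2.263, 0.0]
contact_force: [-0.1, -3.9, 3.2]
opening: 0.0442
grip_force: 33.4
```

```bash
python3 to.py 0.532 -0.2067 0.3032 2.2; python3 pitch.py
```

```text
t 13.1833 pos [ 0.5319 -0.2048  0.329 ] y-axis deg 2.18 tilt 0.03 open 0.0441516615380119 F [-0.1 -3.9  3.2] q [-0.5  -0.02  1.81  0.    1.35 -0.54] pz 0.1547
tool delta [-0.0019  0.      0.0258] roll -0.0 alt 3.141
top tilt 29.02 1488 0.0019 [-0.0254  0.5542  0.2425]
conf 0.78 pitch 11.3 y ext [-0.2818 -0.1345] x [0.5103 0.5556]
  y -0.270 z lo/hi [0.1385, 0.1776] plane 0.0794
  y -0.245 z lo/hi [0.1482, 0.1826] plane 0.0932
  y -0.220 z lo/hi [0.1543, 0.1868] plane 0.1071
  y -0.195 z lo/hi [0.1835, 0.2611] plane 0.1209
  y -0.145 z lo/hi [0.1687, 0.1986] plane 0.1487
```

Emit:
apply_moves(
  plan=[
    [0.044,0,0,0,0],
  ],
  newtons=20,
)

```text
t: 13.37
tool_pos: [0.5319, -0.2048, 0.3291]
tool_rot: [2.178, 2.263, 0.0]
contact_force: [0.9, -3.1, 2.6]
opening: 0.0444
grip_force: 33.2
```

Emit:
apply_moves(
  plan=[
    [0.0446,0,0,0,0],
  ],
)

```text
t: 13.45
tool_pos: [0.5319, -0.2047, 0.3291]
tool_rot: [2.178, 2.263, 0.0]
contact_force: [1.3, -3.4, 1.5]
opening: 0.0447
grip_force: 23.4
```

Emit:
apply_moves(
  plan=[
    [0.0447,0,0,0,0],
  ],
)

```text
t: 13.53
tool_pos: [0.5319, -0.2047, 0.3291]
tool_rot: [2.178, 2.263, 0.0]
contact_force: [1.5, -2.6, 1.9]
opening: 0.0446
grip_force: 17.6
```

Emit:
apply_moves(
  plan=[
    [0.0448,0,0,0,0],
    [0.0448,0,0,0,0],
  ],
)

```text
t: 13.7
tool_pos: [0.5318, -0.2047, 0.3291]
tool_rot: [-2.178, -2.263, 0.0]
contact_force: [0.6, -3.9, 0.3]
opening: 0.045
grip_force: 11.7
```

Emit:
apply_moves(
  plan=[
    [0.0448,-0.0003,0,0.002,0],
    [0.0448,-0.0006,0,0.004,0],
    [0.0448,-0.001,0,0.006,0],
    [0.0448,-0.0012,0,0.008,0],
    [0.0448,-0.0015,0,0.01,0],
    [0.0448,-0.0015,0,0.01,0],
  ],
)

```text
t: 14.2
tool_pos: [0.5317, -0.206, 0.3184]
tool_rot: [-2.178, -2.262, -0.0]
contact_force: [0.4, -1.4, 0.8]
opening: 0.0449
grip_force: 11.9
```

```bash
python3 to.py 0.532 -0.2067 0.3032 2.2; python3 pitch.py
```

```text
t 14.2 pos [ 0.5317 -0.206   0.3184] y-axis deg 2.19 tilt 0.09 open 0.0449026387256504 F [ 0.4 -1.4  0.8] q [-0.5  -0.01  1.82  0.    1.33 -0.54] pz 0.1547
tool delta [-0.0007  0.0003  0.0152] roll -0.0 alt 3.141
top tilt 28.89 1508 0.0019 [-0.0212  0.5514  0.2396]
conf 0.6 pitch 16.0 y ext [-0.2818 -0.136 ] x [0.5102 0.555 ]
  y -0.270 z lo/hi [0.1268, 0.16] plane 0.0794
  y -0.245 z lo/hi [0.1311, 0.1675] plane 0.0932
  y -0.220 z lo/hi [0.1383, 0.1765] plane 0.107
  y -0.195 z lo/hi [0.1747, 0.2764] plane 0.1208
  y -0.145 z lo/hi [0.1634, 0.1962] plane 0.1483
```

Emit:
apply_moves(
  plan=[
    [0.0448,-0.0003,0,0.002,0],
    [0.0448,-0.0006,0,0.004,0],
    [0.0448,-0.001,0,0.006,0],
    [0.0448,-0.0012,0,0.008,0],
    [0.0448,-0.0015,0,0.01,0],
    [0.0448,-0.0015,0,0.01,0],
  ],
)

```text
t: 14.8
tool_pos: [0.5319, -0.2077, 0.3088]
tool_rot: [-2.178, -2.263, 0.0]
contact_force: [0.3, -0.2, 0.7]
opening: 0.0445
grip_force: 12.1
```

```bash
python3 to.py 0.532 -0.2067 0.3032 2.2; python3 pitch.py
```

```text
t 14.8 pos [ 0.5319 -0.2077  0.3088] y-axis deg 2.19 tilt 0.02 open 0.04453706652455497 F [ 0.3 -0.2  0.7] q [-0.5   0.    1.83  0.    1.31 -0.54] pz 0.1547
tool delta [0.001  0.0002 0.0056] roll -0.0 alt 3.141
top tilt 28.93 1516 0.0019 [-0.023   0.5521  0.2405]
conf 0.78 pitch 21.6 y ext [-0.2817 -0.1432] x [0.511 0.555]
  y -0.270 z lo/hi [0.1167, 0.1446] plane 0.0792
  y -0.245 z lo/hi [0.1161, 0.1554] plane 0.093
  y -0.220 z lo/hi [0.1342, 0.1664] plane 0.1068
  y -0.195 z lo/hi [0.1669, 0.2573] plane 0.1206
  y -0.170 z lo/hi [0.1728, 0.1893] plane 0.1344
  y -0.145 z lo/hi [0.1562, 0.1946] plane 0.1482
```

Emit:
apply_moves(
  plan=[
    [0.0448,0.0005,0,0.002,0],
    [0.0448,0.001,0,0.004,0],
    [0.0448,0.0015,0,0.006,0],
    [0.0448,0.0015,0,0.006,0],
  ],
)

```text
t: 15.23
tool_pos: [0.5319, -0.2063, 0.3031]
tool_rot: [2.178, 2.263, -0.0]
contact_force: [0.6, -2.1, 0.3]
opening: 0.0448
grip_force: 12.4
```

```bash
python3 to.py 0.532 -0.2067 0.3032 2.2; python3 pitch.py
```

```text
t 15.2333 pos [ 0.5319 -0.2063  0.3031] y-axis deg 2.19 tilt 0.02 open 0.04483694757023429 F [ 0.6 -2.1  0.3] q [-0.5   0.01  1.83 -0.    1.3  -0.54] pz 0.1547
tool delta [-0.0004  0.0001 -0.0001] roll -0.0 alt 3.141
top tilt 29.05 1536 0.0019 [-0.0276  0.5548  0.2436]
conf 0.57 pitch 24.4 y ext [-0.2784 -0.1422] x [0.5108 0.555 ]
  y -0.270 z lo/hi [0.1187, 0.1334] plane 0.0791
  y -0.245 z lo/hi [0.1175, 0.1471] plane 0.093
  y -0.220 z lo/hi [0.1225, 0.1669] plane 0.1069
  y -0.195 z lo/hi [0.1621, 0.166] plane 0.1207
  y -0.145 z lo/hi [0.1577, 0.1924] plane 0.1485
```

Emit:
apply_moves(
  plan=[
    [0.0448,0,0,0.0015,0],
    [0.0448,0,0,0.003,0],
    [0.0448,0,0,0.004,0],
    [0.0448,0,0,0.004,0],
  ],
)

```text
t: 15.67
tool_pos: [0.5323, -0.2065, 0.3011]
tool_rot: [2.177, 2.263, -0.0]
contact_force: [-1.4, -1.7, 7.1]
opening: 0.0447
grip_force: 13.0
```

```bash
python3 to.py 0.532 -0.2067 0.3032 2.2; python3 pitch.py pics/i.png
```

```text
t 15.6667 pos [ 0.5323 -0.2065  0.3011] y-axis deg 2.21 tilt 0.1 open 0.04468930233606229 F [-1.4 -1.7  7.1] q [-0.5   0.01  1.83 -0.    1.3  -0.54] pz 0.1547
tool delta [-0.0002 -0.0003 -0.0021] roll 0.0 alt -3.141
top tilt 29.07 1515 0.0019 [-0.0276  0.5553  0.2437]
conf 0.7 pitch 25.2 y ext [-0.2785 -0.1389] x [0.4975 0.5559]
  y -0.270 z lo/hi [0.111, 0.1309] plane 0.0791
  y -0.245 z lo/hi [0.0943, 0.1441] plane 0.093
  y -0.220 z lo/hi [0.1118, 0.1782] plane 0.1069
  y -0.195 z lo/hi [0.1594, 0.2323] plane 0.1208
  y -0.170 z lo/hi [0.1719, 0.1855] plane 0.1346
  y -0.145 z lo/hi [0.1513, 0.1936] plane 0.1485
```

View pics/i.png

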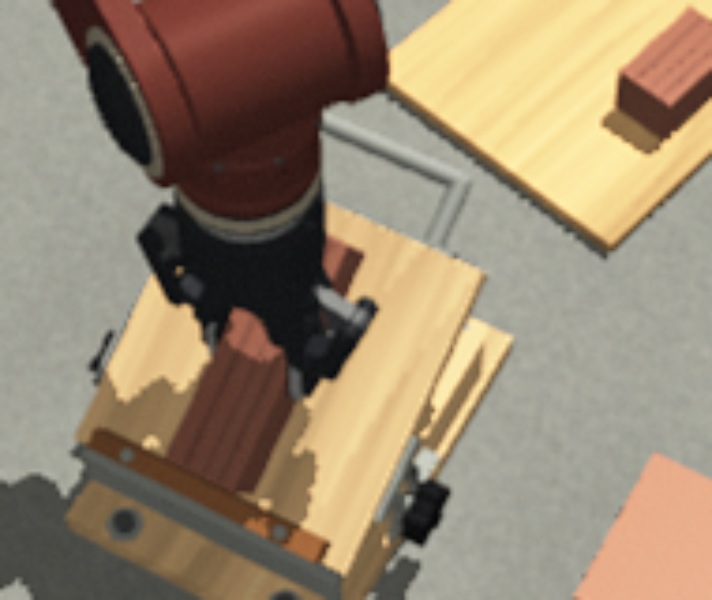

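The block now looks parallel to the slope, with its lower end at crop (215,470) close to the strip, and the top is at 29°. I'll check by fitting the block's top face.

```bash
cat > flat.py <<'E'
from h import *
P=[]
for _ in range(3):
    p=eyes.get_image("scene"); c=cloud(p,np.ones((480,640),bool)); P.append(c)
    U=p
c=np.vstack(P)
def fit(s,n=10):
    for _ in range(n):
        A=np.c_[s[:,:2]-[.532,-.2],np.ones(len(s))]; k=np.linalg.lstsq(A,s[:,2],rcond=None)[0]; r=s[:,2]-A@k; s=s[abs(r-np.median(r))<max(.0035,1.5*r.std())]
    return k,s
s=c[(((c[:,0]>.57)&(c[:,0]<.61))|((c[:,0]<.495)&(c[:,0]>.45)))&(c[:,1]>-.24)&(c[:,1]<-.115)&(c[:,2]>.08)&(c[:,2]<.19)]
k,_=fit(s); cosk=1/np.sqrt(1+k[0]**2+k[1]**2)
h=(c[:,2]-np.c_[c[:,:2]-[.532,-.2],np.ones(len(c))]@k)*cosk
print("top tilt",np.degrees(np.arccos(cosk)).round(2))
u=np.array([-.0384,.9993]); w=np.array([.9993,.0384])
a=(c[:,:2]-[.534,-.271])@u; b=(c[:,:2]-[.534,-.271])@w
sl=(a*cosk+ (c[:,2]-.062)*np.sqrt(1-cosk**2))-.018  # along slope from stop face
m=(abs(b)<.04)&(h>.006)&(h<.07)&(sl>-.01)&(sl<.17)
for x in np.arange(.0,.16,.01):
    q=m&(abs(sl-x)<.005); 
    if q.sum()>10: print("sl %.3f"%x,q.sum(),"h",np.percentile(h[q],[5,50,90]).round(4),"b",np.percentile(b[q],[3,97]).round(4))
E
python3 flat.py
```

```text
top tilt 28.96
sl 0.000 322 h [0.0088 0.0167 0.04  ] b [-0.0362  0.0368]
sl 0.010 377 h [0.0153 0.0394 0.0423] b [-0.0213  0.0225]
sl 0.020 370 h [0.0151 0.0397 0.0425] b [-0.021   0.0223]
sl 0.030 371 h [0.0155 0.0395 0.0426] b [-0.0207  0.0225]
sl 0.040 366 h [0.0153 0.0396 0.0427] b [-0.0205  0.0223]
sl 0.050 366 h [0.0175 0.0393 0.0423] b [-0.0211  0.0223]
sl 0.060 363 h [0.0185 0.0397 0.0423] b [-0.0211  0.0242]
sl 0.070 462 h [0.0274 0.0394 0.0427] b [-0.0338  0.034 ]
sl 0.080 514 h [0.0369 0.042  0.0609] b [-0.034   0.0354]
sl 0.090 322 h [0.0378 0.0441 0.0652] b [-0.0381  0.038 ]
sl 0.100 96 h [0.0524 0.0567 0.0616] b [-0.0394  0.0393]
sl 0.110 55 h [0.017  0.0615 0.069 ] b [0.0209 0.0335]
sl 0.130 74 h [0.0077 0.0245 0.04  ] b [0.0165 0.0227]
sl 0.140 136 h [0.0108 0.0375 0.042 ] b [0.012  0.0227]
sl 0.150 112 h [0.0093 0.0385 0.0416] b [0.0094 0.0226]
```

The block is flat on the slope (top-face height 39–40 mm all along) and centred in the width. Next I'll slide it down to the stop.

Emit:
apply_moves(
  plan=[
    [0.0448,0,0,-0.001,0],
    [0.0448,-0.0009,0,-0.0005,0],
    [0.0448,-0.0018,0,0,0],
    [0.0448,-0.0026,0,0.0005,0],
    [0.0448,-0.0035,0,0.001,0],
    [0.0448,-0.0035,0,0.001,0],
  ],
)

```text
t: 16.42
tool_pos: [0.5324, -0.2099, 0.2993]
tool_rot: [2.177, 2.262, 0.001]
contact_force: [-0.7, -0.6, 5.6]
opening: 0.0448
grip_force: 12.7
```

```bash
cat >> flat.py <<'E'
q=(abs(b)<.018)&(h>.022)&(h<.037)&(sl>-.03)&(sl<.02); print("lower end face sl",q.sum(),np.percentile(sl[q],[10,50,90]).round(4))
q=(abs(b)<.06)&(h>.014)&(h<.018)&(sl>-.03)&(sl<.01)&(abs(b)>.03); print("strip top sl ext",np.percentile(sl[q],[3,50,97]).round(4))
q=(abs(b)<.018)&(h>.037)&(h<.043)&(sl>-.03)&(sl<.06); print("block top sl min",np.percentile(sl[q],[1,2,4]).round(4))
E
python3 to.py 0.532 -0.2067 0.3032 2.2; python3 flat.py | egrep "tilt|0.020|end|strip|min"
```

```text
t 16.4167 pos [ 0.5324 -0.2099  0.2993] y-axis deg 2.19 tilt 0.1 open 0.044788322189445263 F [-0.7 -0.6  5.6] q [-0.51  0.02  1.83  0.    1.29 -0.54] pz 0.1547
tool delta [ 0.0032 -0.0003 -0.0039] roll -0.0 alt 3.141
top tilt 28.9
sl 0.020 367 h [0.0167 0.0393 0.0423] b [-0.0211  0.0224]
sl 0.030 375 h [0.0171 0.0394 0.0421] b [-0.0203  0.0225]
lower end face sl 42 [-0.0011  0.0098  0.0179]
strip top sl ext [-0.0133 -0.007  -0.0013]
block top sl min [-0.0006  0.0001  0.0013]
```

Emit:
apply_moves(
  plan=[
    [0.0448,-0.0005,0,-0.0003,0],
    [0.0448,-0.001,0,0,0],
    [0.0448,-0.0018,0,0.0004,0],
    [0.0448,-0.0018,0,0.0004,0],
  ],
)

```text
t: 16.9
tool_pos: [0.5325, -0.2107, 0.2991]
tool_rot: [-2.177, -2.263, -0.004]
contact_force: [-1.4, 6.1, 9.4]
opening: 0.0447
grip_force: 13.2
```

```bash
python3 flat.py | egrep "tilt|0.020|end|strip|min"
```

```text
top tilt 28.92
sl 0.020 370 h [0.0167 0.0394 0.0423] b [-0.0213  0.0224]
sl 0.030 370 h [0.0143 0.0395 0.0423] b [-0.0206  0.0225]
sl 0.120 29 h [0.0083 0.0187 0.0353] b [0.0209 0.0225]
lower end face sl 42 [-0.0004  0.0089  0.0187]
strip top sl ext [-0.0132 -0.007  -0.0013]
block top sl min [-0.0007  0.0001  0.0012]
```

Stop contact is felt (6 N). Easing off, releasing and withdrawing straight up.

Emit:
apply_moves(
  plan=[
    [0.0448,0.0012,0,-0.001,0],
    [0.0448,0.0012,0,-0.001,0],
    [0.047,0.0012,0,-0.001,0],
    [0.055,0.0012,0,-0.001,0],
    [0.062,0.0012,0,-0.001,0],
    [0.062,0.0012,0,-0.001,0],
    [0.062,0.0012,0,-0.01,0],
    [0.062,0.0012,0,-0.03,0],
    [0.062,0.0012,0,-0.06,0],
    [0.062,0.0012,0,-0.1,0],
    [0.062,0.0012,0,-0.14,0],
    [0.062,0.0012,0,-0.16,0],
  ],
)

```text
t: 18.05
tool_pos: [0.5322, -0.2104, 0.4648]
tool_rot: [2.173, 2.258, 0.003]
contact_force: [-0.0, 0.0, 0.6]
opening: 0.062
grip_force: 0.0
```

```bash
python3 flat.py; python3 - <<'E'
from h import *
p=eyes.get_image("scene"); cv2.imwrite("pics/j.png",p["img"])
E
```

```text
top tilt 28.97
sl 0.000 363 h [0.0094 0.0361 0.0414] b [-0.0366  0.0365]
sl 0.010 368 h [0.0151 0.0397 0.0422] b [-0.021   0.0221]
sl 0.020 370 h [0.0161 0.0394 0.0425] b [-0.0212  0.0223]
sl 0.030 368 h [0.0159 0.0391 0.042 ] b [-0.0209  0.0224]
sl 0.040 368 h [0.0157 0.0396 0.0422] b [-0.0216  0.0221]
sl 0.050 368 h [0.0156 0.0394 0.0422] b [-0.0214  0.0221]
sl 0.060 358 h [0.0152 0.0392 0.0423] b [-0.0209  0.0222]
sl 0.070 359 h [0.0147 0.0395 0.0425] b [-0.0211  0.022 ]
sl 0.080 369 h [0.0172 0.0395 0.0423] b [-0.0221  0.0221]
sl 0.090 366 h [0.0148 0.0392 0.0424] b [-0.0219  0.0221]
sl 0.100 363 h [0.0169 0.0397 0.0423] b [-0.0215  0.0221]
sl 0.110 357 h [0.0172 0.0393 0.0427] b [-0.021   0.0218]
sl 0.120 364 h [0.0145 0.0395 0.0423] b [-0.0214  0.0222]
sl 0.130 361 h [0.0173 0.0394 0.0426] b [-0.0215  0.022 ]
sl 0.140 339 h [0.0169 0.0395 0.0421] b [-0.0212  0.0222]
sl 0.150 95 h [0.0128 0.0391 0.0417] b [-0.0222  0.0219]
lower end face sl 35 [-0.0003  0.0052  0.0193]
strip top sl ext [-0.0133 -0.0075 -0.0014]
block top sl min [-0.0006  0.0002  0.0014]
```

View pics/j.png

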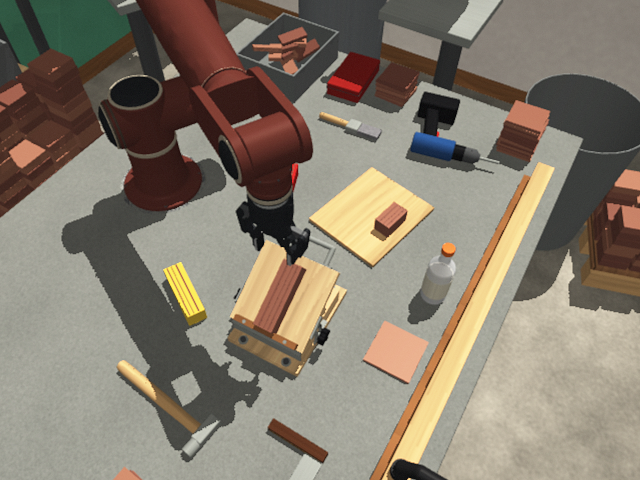

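The block lies flat on the slope at (280,295), straight up it and against the strip. The top is at 29°, the bystanders haven't moved, and the gripper is clear. Handing in.

```bash
python3 -c "
from station import ctrl; print(ctrl.finish_job())"
```

```text
the job is handed in; nothing more can be done
None
```

Job handed in, verdict not shown: by the last camera check the top stands at about 29° and the cedar block lies flat, lengthwise and centred on it, its lower end about at the stop strip, with the gripper clear and the other things where they were.

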